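# Press the retaining clip onto the tube rotator's spindle

### The arm

A 6-joint arm with a two-finger parallel gripper is mounted at the origin on a cart in front of the work surface, level with it; the furniture and walls round the work are solid. World frame = base frame: x ahead of the robot, y to its left, z up, the work surface at z = 0. Lengths are in m, angles in rad, forces in N, time in s.
With the tool pointing down it reaches from about 0.35 to 0.975 m from the base axis. Payload 4.9 kg.
Tool frame: the origin (TCP) lies between the finger pads; the fingertips stand 25 mm ahead of it and the grasp point (between the pads) lies 6 mm ahead of it; z points along the fingers, y is the line along which they close (so a half turn about z gives the same grasp; the last joint's range is limited). The gripper opens to 85 mm and grips with 20 to 120 N. Pads are 22 mm wide; open, the fingers measure 114 mm over their backs; the gripper's body (76 mm by 85 mm) begins 54 mm behind the grasp point. The pads swing forward as they close: fully open they stand 13 mm farther back than shut.
Start: joints at [-0.119, 0.053, 1.613, -0, 1.476, -0.119], TCP at [0.625, 0, 0.256] pointing down, gripper open.
Joint ranges: [-3.01, 3.01], [-1.01, 2.22], [0.06, 2.58], [-1.02, 4.17], [0.09, 2.62], [-3.14, 3.14]. Speed limits (rad/s): [2.57, 2.57, 3.14, 3.14, 3.14, 3.14].

### API

Orientations are given as a unit quaternion [w, x, y, z].
In Python, from plant import manip gives the robot as it stands.
- The arm moves only by the shell command python3 -m inch 'ROWS'. ROWS is JSON, a list of rows, each a list of 3 entries, a list of its own where there are three numbers: the shift along the tool's x, y, z in m, then the turn, a rotation vector about the tool's x, y, z in rad, then the opening, from 0 (shut) to 1 (fully open). A call has 1 to 8 rows; each row shifts and turns the commanded pose from where the row before left it, along the tool's axes as they then stand; what a row does not reach is not made up. A row lasts 1/10 s, in which the tool goes at most 50 mm and 8.59 degrees, less where a joint would pass 70% of its speed; a pose out of reach is approached as far as the arm can. A call with a gripper value outside its range is refused whole. The fingers move at their own pace and stop on an object; the grip force is fixed at half the most. Time passes only in rows, so rows that do not move let the fingers close. It gives the time, the measured TCP pose, the force, the opening and the grip force at its end, in the units of the state.
- manip.state(): the state, without advancing time (a new reading comes with each control period).
- manip.grab_frame(name): name is "scene" or "side" or "wrist"; returns (picture, depth): 384x512x3 uint8, red, green, blue; 384x512 float32, m along the optical axis (not along the pixel's ray), 0 where there is no reading.
- manip.camera_params(name): a dict with "camera_matrix" (3x3 intrinsics, pixels), "rvec" (rotation vector, rad) and "tvec" (3), from world to camera coordinates, as OpenCV has them. Camera axes: x right, y down, z forward; pixel columns grow to the right and rows downward; lengths in m; the calibration is good to about 2 mm. The wrist camera is an equidistant fisheye: a pixel r from the principal point sees the ray r / f radians off the axis. A picture is of the moment at which its call begins: read the wrist's pose just before it. camera_params takes no time and is no camera call; for the wrist camera it gives the pose at the moment of the call.
- manip.job_done(): hands the job in; it is judged then, once.
Trained networks look in the newest picture that a camera, given by its name, has taken for a name from the list of things; names that differ only in an ending like _2 or _b are one class to them, and where a whole thing is asked for, a point or a joint stands for the part that bears it (a point fixed in the world has none). Each returns a list of dicts, best first, with "score" (0 to 1); they miss things now and then, are a little off and sometimes report something else, mostly with a low value. They report only what shows in the picture. A call takes as long as a camera call.
- manip.look_for(camera, label): "point" ([x, y, z] in m, in world coordinates, good to about 4 mm: the middle of the surface that is visible of it).
The state is a dict: "time": time; "joint_pos": joint angles; "joint_vel": joint speeds; "joint_efforts": joint torques, N m; "tool_pos": TCP position; "tool_rot": TCP orientation; "contact_force": force on the tool from outside, world axes, zero at the start; "ft_torque": the same for the moment, N m; "gripper_width": opening from 0.0 (shut) to 1.0 (fully open); "grasp_force": force on a finger pad.
Only numpy, scipy, OpenCV 4.12 (cv2) and the standard library are available. Lean on these libraries where they do the work, as an engineer would, in place of code of your own. Each camera call takes 0.05 s, during which the arm holds its last target. There are 200 camera calls.

### The job

Pick up the open white spring clip and press it sideways into the groove of the tube rotator's spindle, between the disc and the shaft head, until it snaps fully home; then let go. Feel your way and press on the rotator with no more than 25 N at any time, and leave everything else where it stands.

Things in the scene. Friction and masses are not known exactly. Their poses are not given: they have to be found in the camera images.
- clip_grip (a point): Centre of the upright grip block of the loose white plastic spring clip. Block 18 mm long (clip x), 14 mm wide (clip y), 26 mm tall, grasped across the 14 mm; the point is 13 mm above the clip's underside. Clip axes: x from the block towards the open mouth, z up. The clip lies flat on the worktop; about 40 g.
- clip_bore (a point): Centre of the clip's bore at its underside, 31 mm ahead of clip_grip in clip x (same axes). The flat fork is 5 mm thick, 26 mm wide, ending 12 mm ahead of here. The bore fits a 14 mm core; two nubs 5.6 mm ahead leave a mouth 10.8 mm wide, with a flared entry about 17 mm wide. The bridge, 7.3 mm behind, stops on the core.
- jaw_l (a joint): Left sprung jaw of the clip, rad: 0 relaxed, grows as it is spread outwards (about 0.08 at the tightest point of the snap), springs back to about 0 when seated.
- jaw_r (a joint): Right sprung jaw, as jaw_l. The clip snaps past the core at about 5 to 15 N of push (least with the clip held just off the disc face, not pressed down on it), then stops dead on the core.
- rotator: Small tube rotator, white box 130 x 116 x 41 mm, fixed to the worktop; origin under its centre, z up. On its centre axis stands a steel spindle with an aluminium disc, 96 mm across, 7 mm thick. Straight above the disc's flat face the spindle has a groove: core 14 mm diameter, 7 mm high; above it the shaft head, 20 mm diameter, 20 mm high.
- axis (a point): Point on the upright spindle axis at the disc face's nominal height, 74 mm above the worktop. Disc and spindle really stand up to 12 mm above or below (shims), which no reading reports: find the face by touch. The clip slides flat along the disc face into the groove, from any side; it cannot pass over the head. Disc and spindle are rigid.
- tweezers: Bystander: steel tweezers, 121 mm long; leave it.
- dish_0: Bystander: petri dish, 62 mm across; leave it.
- usb_stick: Bystander: black USB stick, 54 mm long; leave it.
- flask_t25_0: Bystander: lying culture flask with blue cap, 101 mm long; leave it.
- flask_t25_1: Bystander: second lying culture flask, 101 mm long; leave it.
- timer: Bystander: white lab timer, 74 x 62 x 19 mm; leave it.
- tube_rack: Bystander: micro tube rack, 66 x 142 x 47 mm; leave it.
- medium_bottle: Bystander: capped bottle, 62 mm across, 126 mm tall; leave it.
- clip: The clip as a whole; origin and axes as clip_bore.

How it is judged:
On the way, in this order (a step that is already met when the one before it is completed fails the run):
1. the clip is picked up off the worktop (height (world z) of clip_bore above 0.05 m), for 0.1 s.
2. a jaw is spread by the core as the clip is pushed in between disc and shaft head (value of joint any of jaw_l, jaw_r above 0.03 rad and horizontal distance between clip_bore and axis below 0.02 m and contact force between clip and rotator above 1 N).
At the end, for the whole second after the job is handed in: The clip sits in the groove: its bore centre within 2 mm of the spindle axis sideways, at groove height (its underside 14 mm below to 14.5 mm above the nominal disc face), level within 0.12 rad, both jaws sprung back to under 0.03 rad, at rest and released (horizontal distance between clip_bore and axis below 0.002 m and z of clip_bore in the frame of axis between -0.014 and 0.0145 m and value of joint each of jaw_l, jaw_r below 0.03 rad and angle between clip_bore's own z axis and vertical below 0.12 rad and linear speed of clip below 0.01 m/s and contact force between clip and the fingers below 0.05 N); the robot touches nothing.
It fails at once if the clip is forced against the rotator with more than 25 N (contact force between clip and rotator above 25 N).
It fails at once if the robot presses on the rotator itself with more than 25 N (contact force between any of the fingers, the arm and rotator above 25 N).
It fails at once if a bystander is moved more than 20 mm (distance of any of tweezers, dish_0, usb_stick, flask_t25_0, flask_t25_1, timer, tube_rack, medium_bottle from where it was at the start of the episode above 0.02 m).
It also fails if it takes over 48 s, if anything falls off the work surface, if the arm or the gripper's body presses on something with over 40 N, if the wrist force passes 120 N, or if a joint passes its speed limit or range.

## Working session

There is one attempt and no reset: what is moved stays moved. The work goes in short steps, Python scripts to look and compute and a shell command to move; the robot and the scene stay as the last step left them, time stands still between calls to the robot, and variables do not carry over. Pictures are saved under pics/ and viewed, at most 10 in all, crops included, and the job is handed in when it is done.

```bash
mkdir -p pics; ls
cat > h.py <<'E'
import numpy as np, cv2
from plant import manip
def P(n):
    p=manip.camera_params(n);K=np.array(p["camera_matrix"]);R=cv2.Rodrigues(np.array(p["rvec"],float))[0];return K,R,np.array(p["tvec"],float).ravel()
def cloud(n,save=None):
    K,R,t=P(n);im,d=manip.grab_frame(n)
    if save: cv2.imwrite(save,im[...,::-1])
    v,u=np.mgrid[:384,:512].astype(float)
    x=(u-K[0,2])/K[0,0];y=(v-K[1,2])/K[1,1]
    if n=="wrist":
        r=np.hypot(x,y);s=np.where(r>1e-9,np.tan(np.minimum(r,1.5))/np.maximum(r,1e-9),1);x=x*s;y=y*s
    c=np.stack([x*d,y*d,d],-1);w=(c-t)@R
    w[d<=0]=np.nan
    return im,w
E
python3 - <<'E'
from h import *
for n in("scene","side","wrist"):
    im,w=cloud(n,f"pics/{n}0.png"); np.save(f"{n}0.npy",w)
    K,R,t=P(n);print(n,K[0,0],K[0,2],K[1,2],"cam at",(-R.T@t).round(3),"axis",R[2].round(2))
    for l in("clip_grip","clip_bore","rotator","clip"):
        print(l,[(np.round(a["point"],3).tolist(),round(a["score"],2)) for a in manip.look_for(n,l)[:2]])
s=manip.state();print(s)
E
python3 -c "
import cv2,numpy as np
cv2.imwrite('pics/all.png',cv2.resize(np.vstack([cv2.imread('pics/%s0.png'%n) for n in('scene','side')]),(780,1170))[:,:])"
```

```text
pics
scene 433.1671868439406 248.76283510608013 193.70502139799942 cam at [-0.095 -0.488  0.991] axis [ 0.57  0.36 -0.74]
clip_grip [([0.418, -0.428, 0.03], 0.54), ([0.42, -0.151, 0.003], 0.43)]
clip_bore [([0.423, -0.162, 0.005], 0.64)]
rotator [([0.582, -0.022, 0.044], 0.98), ([0.418, -0.155, 0.005], 0.27)]
clip [([0.418, -0.152, 0.005], 0.6)]
side 455.8970318923294 256.4752997199963 199.11798240963842 cam at [0.272 1.28  0.781] axis [ 0.21 -0.87 -0.45]
clip_grip [([0.42, -0.149, 0.005], 0.58)]
clip_bore [([0.419, -0.139, 0.008], 0.44)]
rotator [([0.605, 0.011, 0.062], 0.69), ([0.419, -0.145, 0.005], 0.47)]
clip []
wrist 297.3186396354542 250.54251691667636 191.0833181818706 cam at [0.624 0.076 0.373] axis [ 0.   -0.29 -0.96]
clip_grip [([0.424, -0.146, 0.014], 0.78)]
clip_bore [([0.419, -0.148, 0.013], 0.73)]
rotator [([0.601, 0.001, 0.069], 0.7)]
clip [([0.422, -0.148, 0.015], 0.59)]
{'time': 0.75, 'joint_pos': array([-1.18992179e-01,  5.26730008e-02,  1.61284171e+00, -2.25694340e-05,
        1.47599341e+00, -1.18955675e-01]), 'joint_vel': array([ 0.00026577, -0.00056997,  0.00062967, -0.00098048,  0.00070474,
        0.00024711]), 'joint_efforts': array([ 1.28266747e-04, -3.93604267e+01, -3.70412672e+01, -4.32298395e-05,
        2.86785480e-04, -2.96179678e-05]), 'tool_pos': array([ 6.25005479e-01, -1.10974112e-06,  2.56355193e-01]), 'tool_rot': array([4.01681217e-05, 7.07118932e-01, 7.07094629e-01, 1.72981786e-05]), 'contact_force': array([-0.26012974,  0.87966876, -1.30965516]), 'ft_torque': array([-0.0034278 , -0.0250919 ,  0.03518624]), 'grasp_force': 0.0, 'gripper_width': 0.9980409477208979}
```

View pics/scene0.png

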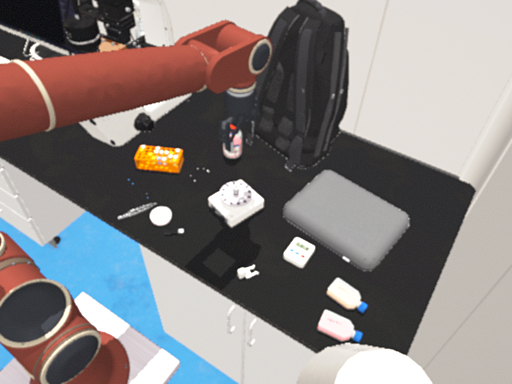

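View pics/wrist0.png

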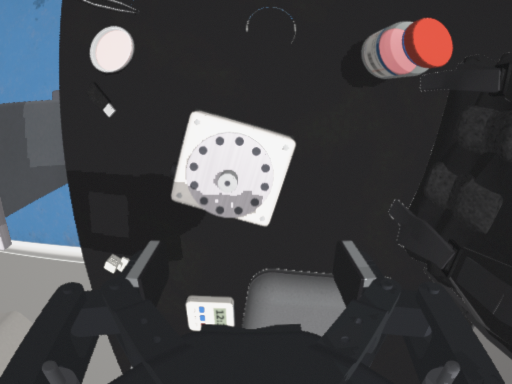

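```bash
python3 -m inch '[[[-0.025,-0.034,0.01],[0,0,0],1],[[-0.025,-0.034,0.01],[0,0,0],1],[[-0.025,-0.034,0.01],[0,0,0],1],[[-0.025,-0.034,0.01],[0,0,0],1],[[-0.025,-0.034,0.01],[0,0,0],1],[[-0.023,-0.034,0.01],[0,0,0],1],[[0,0,0],[0,0,0],1],[[0,0,0],[0,0,0],1]]'
python3 - <<'E'
from h import *
im,w=cloud("wrist","pics/w1.png"); np.save("w1.npy",w)
s=manip.state();print(s["tool_pos"],s["tool_rot"],s["contact_force"])
for l in("clip_grip","clip_bore"): print(l,[(np.round(a["point"],3).tolist(),round(a["score"],2)) for a in manip.look_for("wrist",l)[:2]])
K,R,t=P("wrist")
# clip
m=(np.hypot(w[...,0]-.42,w[...,1]+.148)<.06)
z=w[...,2]
g=im.astype(int).min(-1)
mm=m&(g>110)
v,u=np.where(mm);print("clip px",u.min(),u.max(),v.min(),v.max(),len(u))
u0,v0=int(u.mean()),int(v.mean());c=im[max(0,v0-60):v0+60,max(0,u0-80):u0+80]
cv2.imwrite("pics/w1c.png",cv2.resize(c[...,::-1],None,fx=5,fy=5,interpolation=cv2.INTER_CUBIC));print("crop origin",max(0,u0-80),max(0,v0-60))
for a,b in((.002,.01),(.018,.035)):
    q=w[mm&(z>a)&(z<b)]
    if len(q): print(a,len(q),q.mean(0),q.min(0),q.max(0))
# rotator from first views
for n in("scene","side","wrist"):
    p=np.load(n+"0.npy");p=p[(np.hypot(p[...,0]-.6,p[...,1])<.09)]
    for a,b in((.055,.087),(.087,.12)):
        q=p[(p[:,2]>a)&(p[:,2]<b)]
        if len(q): print(n,a,len(q),q.min(0).round(3),q.max(0).round(3),np.median(q,0).round(4))
    h=np.histogram(p[:,2],bins=np.arange(.03,.125,.003));print(h[0])
E
```

```text
time: 1.55
tool_pos: [0.4206, -0.1484, 0.1964]
tool_rot: [0.0, 0.708, 0.706, 0.0]
contact_force: [0.3, 0.0, 0.7]
gripper_width: 0.997
grasp_force: 0.0
[ 0.42141254 -0.14812899  0.19692059] [6.06024836e-04 7.07294629e-01 7.06918519e-01 3.83664284e-04] [-0.39544603 -0.13543733  0.33665947]
clip_grip [([0.426, -0.15, 0.01], 0.59)]
clip_bore [([0.424, -0.154, 0.006], 0.77)]
clip px 106 456 167 375 1245
crop origin 193 150
0.002 441 [ 0.43300466 -0.15997457  0.00433889] [ 0.40667557 -0.1821352   0.00208664] [ 0.45625422 -0.13999227  0.0096915 ]
0.018 262 [ 0.41374648 -0.14854996  0.02458829] [ 0.40404947 -0.15872314  0.01843779] [ 0.42337915 -0.13991605  0.02687758]
scene 0.055 644 [ 0.55  -0.052  0.055] [0.648 0.046 0.087] [ 0.5937 -0.0074  0.0625]
scene 0.087 22 [ 0.592 -0.012  0.087] [0.609 0.006 0.092] [ 0.6011 -0.0033  0.0891]
[ 45  69 242 249  47   2   0   0   9  70 322 190  17   4   6   3   5   6
  13  18   4   0   0   0   0   0   0   0   0   0   0]
side 0.055 326 [ 0.554 -0.045  0.055] [0.649 0.05  0.087] [0.5996 0.0065 0.061 ]
side 0.087 10 [ 0.593 -0.007  0.088] [0.609 0.012 0.091] [0.5985 0.0024 0.0886]
[  1   7  31  22   3   0   0   0   9  94 154  33   4   3   6   2   6   5
  10   9   1   0   0   0   0   0   0   0   0   0   0]
wrist 0.055 5552 [ 0.553 -0.049  0.057] [0.648 0.045 0.087] [0.6024 0.0022 0.063 ]
wrist 0.087 300 [ 0.592 -0.012  0.087] [0.61  0.007 0.092] [ 0.6007 -0.0024  0.09  ]
[  56  155  711 2955   45    0    0    0    1   15 2905 2558    0    5
   13   12   12   15   16  160  140    0    0    0    0    0    0    0
    0    0    0]
```

View pics/w1c.png

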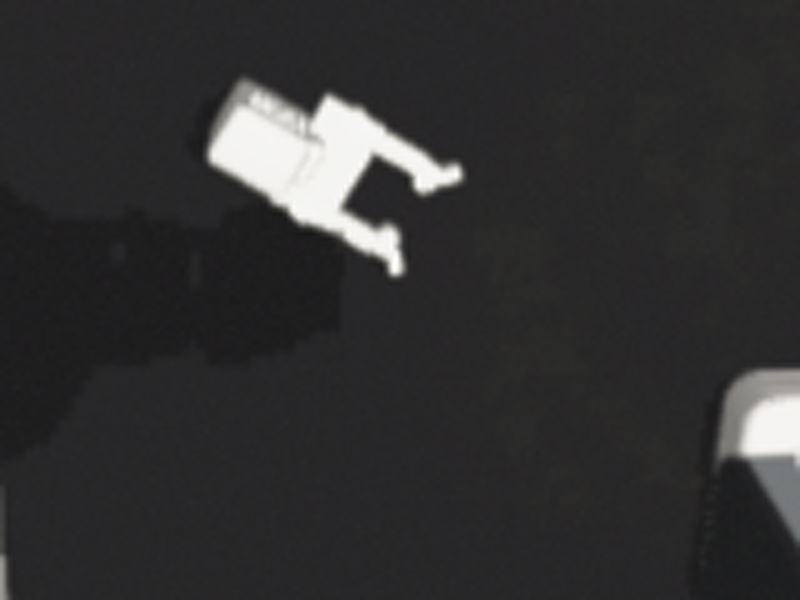

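Run:
```python
from h import *
w=np.load("w1.npy");im=cv2.imread("pics/w1.png");g=im.min(-1);z=w[...,2]
m=(np.hypot(w[...,0]-.428,w[...,1]+.158)<.045)&(g>120)
fork=w[m&(z<.009)&(z>-.003)];top=w[m&(z>.0235)]
for n,q in(("top",top),("fork",fork)):
    r=cv2.minAreaRect((q[:,:2]*1000).astype(np.float32));print(n,len(q),r,np.median(q[:,2]))
c0=np.array(cv2.minAreaRect((top[:,:2]*1000).astype(np.float32))[0])/1000
for yaw in np.deg2rad([-35,-32,-30,-28,-25]):
    ex=np.array([np.cos(yaw),np.sin(yaw)]);ey=np.array([-ex[1],ex[0]])
    for n,q in(("top",top),("fork",fork)):
        d=q[:,:2]-c0;print(n,round(np.rad2deg(yaw)),"x",np.percentile(d@ex,[1,99]).round(4),"y",np.percentile(d@ey,[1,99]).round(4))
yaw=np.deg2rad(-30);ex=np.array([np.cos(yaw),np.sin(yaw)]);ey=np.array([-ex[1],ex[0]])
d=fork[:,:2]-c0;x=d@ex;y=d@ey
for a in np.arange(0,.046,.004):
    s=(x>=a)&(x<a+.004)
    if s.any():print(round(a,3),s.sum(),y[s].min().round(4),y[s].max().round(4))
# head and disc
p=np.load("wrist0.npy");p=p[np.hypot(p[...,0]-.6,p[...,1])<.075]
for a,b in((.088,.095),(.058,.068),(.036,.046)):
    q=p[(p[:,2]>a)&(p[:,2]<b)];print(a,np.median(q[:,2]),cv2.minEnclosingCircle((q[:,:2]*1000).astype(np.float32)),cv2.minAreaRect((q[:,:2]*1000).astype(np.float32)))
```

```text
top 295 ((436.11834716796875, -147.0322265625), (64.34601593017578, 19.222841262817383), 5.827622413635254) 0.025455518706652695
fork 488 ((428.9178771972656, -158.31874084472656), (27.16615104675293, 51.660118103027344), 58.93682861328125) 0.004143941543174717
top -35 x [-0.0258  0.02  ] y [-0.0215  0.0263]
fork -35 x [-0.0213  0.0251] y [-0.0264  0.0004]
top -32 x [-0.0264  0.0212] y [-0.0205  0.0252]
fork -32 x [-0.0217  0.0243] y [-0.0265 -0.0002]
top -30 x [-0.0269  0.022 ] y [-0.0198  0.0245]
fork -30 x [-0.022   0.0238] y [-0.0267 -0.0004]
top -28 x [-0.0272  0.0228] y [-0.0193  0.0238]
fork -28 x [-0.0222  0.0234] y [-0.0267 -0.0004]
top -25 x [-0.0279  0.0239] y [-0.0184  0.0226]
fork -25 x [-0.0225  0.0227] y [-0.0277 -0.0001]
0.0 87 -0.0267 -0.0002
0.004 57 -0.026 -0.0009
0.008 38 -0.0272 -0.0011
0.012 39 -0.0262 -0.0013
0.016 48 -0.0254 -0.002
0.02 34 -0.0273 -0.0002
0.024 5 -0.0261 -0.0017
0.088 0.08995745141544961 ((600.737060546875, -2.7603042125701904), 9.93346881866455) ((600.7200317382812, -2.729201316833496), (18.935129165649414, 18.006786346435547), 88.76348876953125)
0.058 0.06294394798138214 ((600.7308349609375, -2.53192138671875), 48.1901969909668) ((600.8320922851562, -1.702301025390625), (94.26239776611328, 95.3128433227539), 88.09007263183594)
0.036 0.03998459934426225 ((599.8674926757812, 0.25850293040275574), 74.97013092041016) ((601.1060791015625, -1.74761962890625), (110.44216918945312, 125.01123809814453), 73.45516967773438)
```

```bash
python3 -m inch '[[[0,-0.0085,0.01],[0,0,0],1],[[0,0,0.015],[0,0,-0.147],1],[[0,0,0.015],[0,0,-0.147],1],[[0,0,0.015],[0,0,-0.147],1],[[0,0,0.015],[0,0,-0.147],1],[[0,0,0.015],[0,0,-0.147],1],[[0,0,0.015],[0,0,-0.147],1],[[0,0,0],[0,0,-0.147],1]]'
python3 - <<'E'
from h import *
from scipy.spatial.transform import Rotation as Ro
im,w=cloud("wrist","pics/w2.png");s=manip.state();q=s["tool_rot"];M=Ro.from_quat([q[1],q[2],q[3],q[0]]).as_matrix()
print(s["tool_pos"],M.round(3),np.rad2deg(np.arctan2(M[1,1],M[0,1])))
z=w[...,2];g=im.min(-1)
m=(np.hypot(w[...,0]-.428,w[...,1]+.158)<.042)&(g>110)
fork=w[m&(z<.009)&(z>-.003)];top=w[m&(z>.022)&(z<.03)&(np.hypot(w[...,0]-.414,w[...,1]+.149)<.02)]
for n,q in(("top",top),("fork",fork)):
    r=cv2.minAreaRect((q[:,:2]*1000).astype(np.float32));print(n,len(q),r,np.median(q[:,2]))
E
```

```text
time: 2.5
tool_pos: [0.4107, -0.1465, 0.0932]
tool_rot: [-0.003, 0.264, 0.965, 0.001]
contact_force: [-0.4, -0.9, 0.2]
gripper_width: 1.0
grasp_force: 0.0
[ 0.41138292 -0.14685538  0.09425908] [[-0.862  0.506 -0.003]
 [ 0.506  0.862  0.002]
 [ 0.004 -0.    -1.   ]] 59.59001568912309
top 491 ((413.2978515625, -149.5129852294922), (13.631710052490234, 17.740020751953125), 59.87650680541992) 0.024937158014353873
fork 867 ((429.3385314941406, -158.89389038085938), (29.049055099487305, 55.136016845703125), 59.529300689697266) 0.004060249352669252
```

View pics/w2.png

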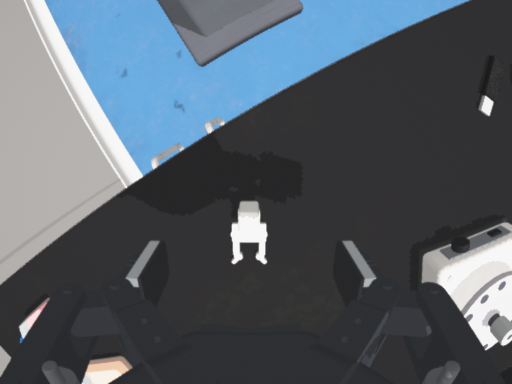

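```bash
python3 -m inch '[[[0,0,0.025],[0,0,0],1],[[0,0,0.02],[0,0,0],1],[[0,0,0.01],[0,0,0],0.6],[[0,0,0.005],[0,0,0],0.6],[[0,0,0.004],[0,0,0],0.4],[[0,0,0],[0,0,0],0.4],[[0,0,0],[0,0,0],0.4]]'; python3 -c "
from plant import manip
s=manip.state();print(s['tool_pos'])"
```

```text
time: 3.25
tool_pos: [0.4131, -0.1483, 0.033]
tool_rot: [0.001, 0.268, 0.964, -0.0]
contact_force: [-0.2, -0.2, 0.3]
gripper_width: 0.395
grasp_force: 0.0
[ 0.41305841 -0.14829418  0.03304955]
```

```bash
python3 -m inch '[[[0.001,0,0.0015],[0,0,0],0.2],[[0,0,0],[0,0,0],0],[[0,0,0],[0,0,0],0],[[0,0,0],[0,0,0],0],[[0,0,0],[0,0,0],0],[[0,0,0],[0,0,0],0]]' && python3 -m inch '[[[0,0,-0.01],[0,0,0],0],[[0,0,-0.03],[0,0,0],0],[[0,0,-0.04],[0,0,0],0],[[0,0,-0.04],[0,0,0],0],[[0,0,-0.02],[0,0,0],0],[[0,0,0],[0,0,0],0],[[0,0,0],[0,0,0],0]]'
python3 - <<'E'
from h import *
from scipy.spatial.transform import Rotation as Ro
s=manip.state();T=s["tool_pos"];q=s["tool_rot"];M=Ro.from_quat([q[1],q[2],q[3],q[0]]).as_matrix()
im,w=cloud("wrist","pics/w3.png");print(T,M.round(3).tolist())
l=(w-T)@M; g=im.min(-1)
# clip in tool frame
m=(g>110)&(l[...,0]>-.055)&(l[...,0]<.02)&(abs(l[...,1])<.02)&(l[...,2]>.0)&(l[...,2]<.05)
q=l[m];h,e=np.histogram(q[:,2],np.arange(0,.05,.002));print(h)
f=q[(q[:,2]>.02)];r=cv2.minAreaRect((f[:,:2]*1000).astype(np.float32));print(r,len(f))
a=np.polyfit(f[:,0],f[:,2],1);print("pitch slope",a,"roll",np.polyfit(f[:,1],f[:,2],1))
print("fork x range",f[:,0].min(),f[:,0].max())
c=im[150:300,150:350];cv2.imwrite("pics/w3c.png",cv2.resize(c[...,::-1],None,fx=4,fy=4))
E
```

```text
time: 3.85
tool_pos: [0.4121, -0.1478, 0.0314]
tool_rot: [0.0, 0.268, 0.964, -0.0]
contact_force: [-1.5, -0.5, 6.8]
gripper_width: 0.144
grasp_force: 59.3
time: 4.55
tool_pos: [0.4113, -0.1473, 0.1703]
tool_rot: [-0.0, 0.268, 0.964, 0.0]
contact_force: [-0.9, 0.3, -1.9]
gripper_width: 0.146
grasp_force: 58.6
[ 0.41126992 -0.14728428  0.17032623] [[-0.857, 0.516, -0.0], [0.516, 0.857, 0.0], [0.0, -0.0, -1.0]]
[ 43  41 277 574 103  83  85  78  73  76  48  38  45 121  57  19   0   0
   0   0   0   0   0   0]
((-16.180614471435547, 0.12385749816894531), (22.82786750793457, 56.89866638183594), 89.50784301757812) 328
pitch slope [-0.0658516   0.02538655] roll [-0.00210064  0.02601349]
fork x range -0.04453085158632487 0.012365711074245679
```

View pics/w3c.png

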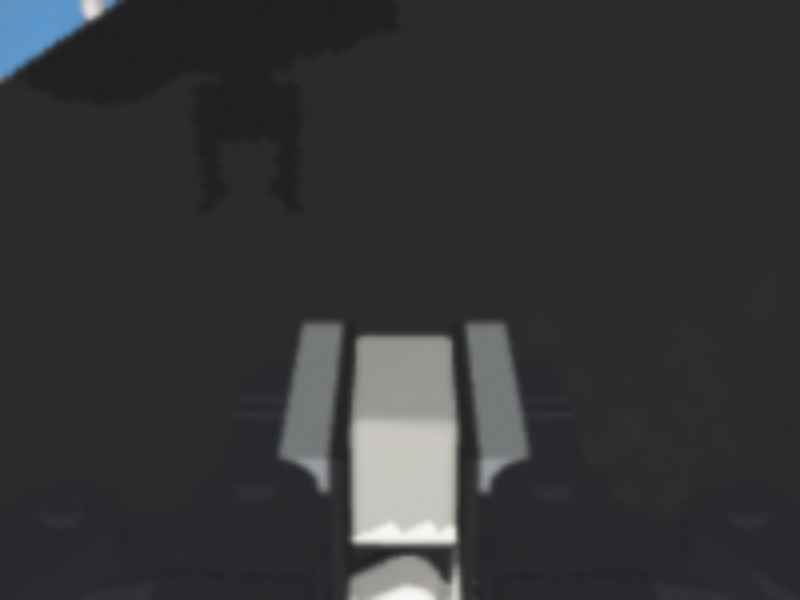

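```bash
python3 -m inch '[[[-0.0025,0.037,0],[0,0,0],0],[[-0.0025,0.037,0],[0,0,0],0],[[-0.0025,0.037,0],[0,0,0],0],[[-0.0025,0.037,0.01],[0,0,0],0],[[-0.0025,0.037,0.01],[0,0,0],0],[[-0.0025,0.0365,0.01],[0,0,0],0],[[0,0,0.015],[0,0,0],0],[[0,0,0],[0,0,0],0]]'
python3 -m inch '[[[0,0,0.01],[0,0,0],0],[[0,0,0],[0,0,0],0],[[0,0,0],[0,0,0],0]]'
cat > m.py <<'E'
import sys
from h import *
from scipy.spatial.transform import Rotation as Ro
n=sys.argv[1]
s=manip.state();T=s["tool_pos"];q=s["tool_rot"];M=Ro.from_quat([q[1],q[2],q[3],q[0]]).as_matrix()
im,w=cloud("wrist",f"pics/{n}.png");print("T",T.round(4),"F",s["contact_force"].round(2))
l=(w-T)@M; g=im.min(-1)
print("axis in tool",((np.array([.6008,-.0027,T[2]])-T)@M).round(4))
f=l[(g>100)&(l[...,0]>-.045)&(l[...,0]<-.012)&(abs(l[...,1])<.016)&(abs(l[...,2]-.026)<.004)]
print("fork n",len(f),"z",np.median(f[:,2]),"min x",f[:,0].min(),"y",f[:,1].min(),f[:,1].max(),"slopes",np.linalg.lstsq(np.c_[f[:,:2],np.ones(len(f))],f[:,2],rcond=None)[0].round(4))
p=w[np.hypot(w[...,0]-.6,w[...,1])<.075]
for a,b in((.086,.096),(.058,.067)):
    q=p[(p[:,2]>a)&(p[:,2]<b)]
    if len(q)>5: print(a,len(q),np.median(q[:,2]),cv2.minEnclosingCircle((q[:,:2]*1000).astype(np.float32)))
E
python3 m.py w4
```

```text
time: 5.4
tool_pos: [0.5356, 0.0353, 0.1207]
tool_rot: [-0.005, 0.267, 0.964, -0.001]
contact_force: [-0.3, 0.8, -1.0]
gripper_width: 0.145
grasp_force: 58.8
time: 5.7
tool_pos: [0.5382, 0.0338, 0.1156]
tool_rot: [-0.0, 0.268, 0.963, -0.0]
contact_force: [-0.1, 0.2, -0.1]
gripper_width: 0.145
grasp_force: 58.9
T [0.5382 0.0338 0.1156] F [-0.07  0.2  -0.14]
axis in tool [-0.0724  0.0011 -0.    ]
fork n 104 z 0.027445247914616666 min x -0.04466172828040076 y -0.0110907761822062 0.011764918594657472 slopes [ 0.005  -0.0113  0.0278]
0.086 110 0.08813039538604585 ((574.9124145507812, 11.66817569732666), 19.602703094482422)
0.058 929 0.06294958792274175 ((593.2295532226562, 1.2076448202133179), 22.497343063354492)
```

View pics/w4.png

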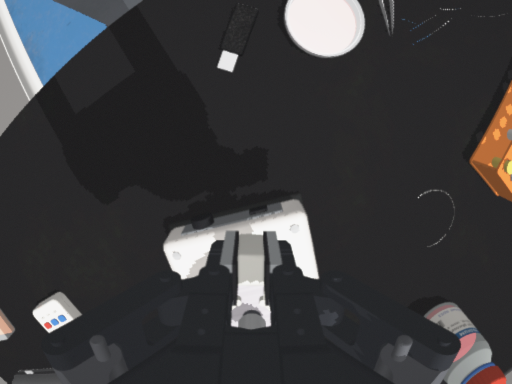

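```bash
python3 -m inch '[[[0,0.001,0.01],[0,0,0],0],[[0,0,0.005],[0,0,0],0],[[0,0,0.002],[0,0,0],0],[[0,0,0],[0,0,0],0],[[0,0,0],[0,0,0],0]]';python3 m.py w5
python3 - <<'E'
from h import *
E
```

```text
time: 6.25
tool_pos: [0.5393, 0.0354, 0.0988]
tool_rot: [0.0, 0.268, 0.964, 0.0]
contact_force: [0.6, 0.6, -1.1]
gripper_width: 0.146
grasp_force: 58.8
T [0.5393 0.0354 0.0988] F [ 0.61  0.6  -1.1 ]
axis in tool [-0.0724 -0.001   0.    ]
fork n 105 z 0.027312239235591534 min x -0.04494440910121924 y -0.011044259681027997 0.011698712950843449 slopes [ 0.0063 -0.0113  0.0277]
0.086 699 0.09254639803928154 ((541.771728515625, 34.148128509521484), 9.379724502563477)
0.058 1282 0.0629697767787025 ((582.1846923828125, 10.07422924041748), 20.113746643066406)
```

```bash
python3 -m inch '[[[0,-0.001,0.001],[0,0,0],0],[[0,0,0.001],[0,0,0],0],[[0,0,0],[0,0,0],0],[[0,0,0],[0,0,0],0]]';for i in 1; do python3 -m inch '[[[0,0,0.0007],[0,0,0],0],[[0,0,0],[0,0,0],0]]'; done;  python3 -m inch '[[[0,0,0.0007],[0,0,0],0],[[0,0,0],[0,0,0],0]]'
```

```text
time: 6.7
tool_pos: [0.5387, 0.0346, 0.0968]
tool_rot: [-0.0, 0.268, 0.964, -0.0]
contact_force: [-0.4, 0.2, -0.8]
gripper_width: 0.147
grasp_force: 58.8
time: 6.9
tool_pos: [0.5387, 0.0346, 0.096]
tool_rot: [-0.0, 0.268, 0.964, -0.0]
contact_force: [0.3, 0.7, 0.0]
gripper_width: 0.147
grasp_force: 58.8
time: 7.1
tool_pos: [0.5386, 0.0346, 0.0953]
tool_rot: [-0.0, 0.268, 0.964, -0.0]
contact_force: [-1.3, -0.1, -0.8]
gripper_width: 0.147
grasp_force: 58.8
```

```bash
python3 -m inch '[[[0,0,0.0005],[0,0,0],0],[[0,0,0],[0,0,0],0]]'; python3 -m inch '[[[0,0,0.0005],[0,0,0],0],[[0,0,0],[0,0,0],0]]'
```

```text
time: 7.3
tool_pos: [0.5388, 0.0346, 0.0951]
tool_rot: [0.0, 0.268, 0.964, 0.0]
contact_force: [-0.3, -0.5, -0.0]
gripper_width: 0.148
grasp_force: 59.0
time: 7.5
tool_pos: [0.539, 0.0346, 0.0951]
tool_rot: [0.0, 0.268, 0.964, 0.0]
contact_force: [-2.3, 1.0, 4.1]
gripper_width: 0.145
grasp_force: 59.5
```

```bash
python3 -m inch '[[[0,0,0.0005],[0,0,0],0],[[0,0,0],[0,0,0],0]]'
```

```text
time: 7.7
tool_pos: [0.5391, 0.0346, 0.095]
tool_rot: [0.0, 0.268, 0.964, 0.0]
contact_force: [-3.7, 0.6, 7.0]
gripper_width: 0.143
grasp_force: 59.9
```

```bash
python3 -m inch '[[[0,0,-0.0022],[0,0,0],0],[[0,0,0],[0,0,0],0],[[-0.008,0,0],[0,0,0],0],[[-0.008,0,0],[0,0,0],0],[[-0.004,0,0],[0,0,0],0],[[0,0,0],[0,0,0],0],[[0,0,0],[0,0,0],0]]'; python3 m.py w6
python3 - <<'E'
from h import *
from scipy.spatial.transform import Rotation as Ro
s=manip.state();T=s["tool_pos"];q=s["tool_rot"];M=Ro.from_quat([q[1],q[2],q[3],q[0]]).as_matrix()
im,w=cloud("wrist");l=(w-T)@M
f=l[(abs(w[...,2]-.0895)<.002)&(l[...,0]<-.035)&(l[...,0]>-.075)&(abs(l[...,1])<.02)]
if len(f): print("head in tool",len(f),f.min(0),f.max(0),cv2.minEnclosingCircle((f[:,:2]*1000).astype(np.float32)))
c=im[240:384,170:340];cv2.imwrite("pics/w6c.png",cv2.resize(c[...,::-1],None,fx=4,fy=4))
E
```

```text
time: 8.4
tool_pos: [0.5559, 0.0241, 0.0959]
tool_rot: [-0.0, 0.268, 0.963, -0.0]
contact_force: [-0.7, -0.1, -0.1]
gripper_width: 0.148
grasp_force: 58.8
T [0.5559 0.0241 0.0959] F [-0.75 -0.07 -0.12]
axis in tool [-0.0523  0.0002 -0.    ]
fork n 174 z 0.026790787780217186 min x -0.044959807041961446 y -0.011070404651461667 0.011757845026522357 slopes [0.2489 0.0116 0.036 ]
0.086 1525 0.08963092745357155 ((567.513671875, 17.371673583984375), 29.81171226501465)
0.058 1160 0.0629484267689756 ((579.0675048828125, 10.043442726135254), 40.664039611816406)
head in tool 4 [-0.04234196 -0.00273707  0.00798925] [-0.04215516  0.00285112  0.00817932] ((-42.32542419433594, 0.05702638626098633), 2.7942440509796143)
```

View pics/w6c.png

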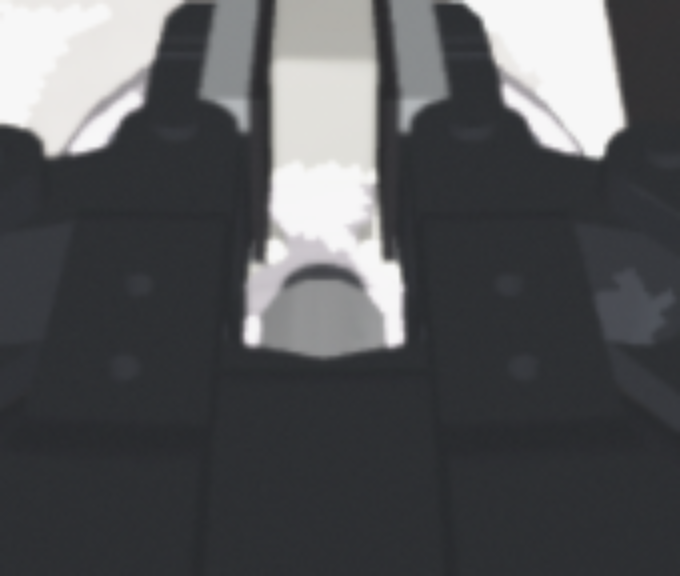

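```bash
python3 -m inch '[[[-0.004,0,0],[0,0,0],0],[[-0.002,0,0],[0,0,0],0],[[0,0,0],[0,0,0],0]]'; python3 -m inch '[[[-0.001,0,0],[0,0,0],0],[[0,0,0],[0,0,0],0]]';python3 -m inch '[[[-0.001,0,0],[0,0,0],0],[[0,0,0],[0,0,0],0]]'
```

```text
time: 8.8
tool_pos: [0.5613, 0.021, 0.0962]
tool_rot: [0.0, 0.268, 0.964, 0.0]
contact_force: [0.2, 0.3, -1.4]
gripper_width: 0.15
grasp_force: 58.8
time: 9.0
tool_pos: [0.5619, 0.0206, 0.0961]
tool_rot: [0.0, 0.268, 0.964, 0.0]
contact_force: [0.7, -0.1, -0.7]
gripper_width: 0.15
grasp_force: 58.8
time: 9.2
tool_pos: [0.5627, 0.0202, 0.0961]
tool_rot: [-0.0, 0.268, 0.964, 0.0]
contact_force: [0.0, 0.8, -1.0]
gripper_width: 0.149
grasp_force: 58.8
```

```bash
python3 -m inch '[[[-0.0007,0,0],[0,0,0],0],[[0,0,0],[0,0,0],0]]'; python3 -m inch '[[[-0.0007,0,0],[0,0,0],0],[[0,0,0],[0,0,0],0]]'
```

```text
time: 9.4
tool_pos: [0.5631, 0.0199, 0.096]
tool_rot: [-0.0, 0.268, 0.964, 0.0]
contact_force: [0.1, 0.7, -0.6]
gripper_width: 0.145
grasp_force: 58.8
time: 9.6
tool_pos: [0.5634, 0.0197, 0.0958]
tool_rot: [-0.001, 0.268, 0.964, 0.0]
contact_force: [-2.2, 2.1, -0.4]
gripper_width: 0.151
grasp_force: 58.8
```

```bash
python3 -m inch '[[[-0.0007,0,0],[0,0,0],0],[[0,0,0],[0,0,0],0]]'
```

```text
time: 9.8
tool_pos: [0.564, 0.0193, 0.0957]
tool_rot: [-0.001, 0.268, 0.964, 0.0]
contact_force: [-2.5, 2.8, -0.8]
gripper_width: 0.148
grasp_force: 58.8
```

```bash
python3 -m inch '[[[-0.0007,0,0],[0,0,0],0],[[0,0,0],[0,0,0],0]]'
```

```text
time: 10.0
tool_pos: [0.5646, 0.0188, 0.0957]
tool_rot: [-0.001, 0.268, 0.964, 0.0]
contact_force: [-3.3, 4.1, -1.9]
gripper_width: 0.147
grasp_force: 58.7
```

```bash
python3 -m inch '[[[-0.0007,0.0005,0],[0,0,0],0],[[0,0,0],[0,0,0],0]]'
```

```text
time: 10.2
tool_pos: [0.5657, 0.0186, 0.0958]
tool_rot: [-0.0, 0.268, 0.964, -0.0]
contact_force: [-3.4, 1.7, -1.8]
gripper_width: 0.15
grasp_force: 58.7
```

```bash
python3 -m inch '[[[-0.0007,0,0],[0,0,0],0],[[0,0,0],[0,0,0],0]]'
```

```text
time: 10.4
tool_pos: [0.5665, 0.0182, 0.096]
tool_rot: [-0.0, 0.268, 0.964, -0.0]
contact_force: [-3.3, 1.0, -2.8]
gripper_width: 0.146
grasp_force: 58.7
```

```bash
python3 -m inch '[[[-0.0007,0,0],[0,0,0],0],[[0,0,0],[0,0,0],0]]'
```

```text
time: 10.6
tool_pos: [0.5676, 0.0176, 0.0963]
tool_rot: [0.001, 0.268, 0.964, -0.0]
contact_force: [-1.7, 0.3, -2.9]
gripper_width: 0.148
grasp_force: 58.7
```

```bash
python3 -m inch '[[[-0.0007,0,0.0003],[0,0,0],0],[[0,0,0],[0,0,0],0]]'
```

```text
time: 10.8
tool_pos: [0.5684, 0.0172, 0.0961]
tool_rot: [0.001, 0.268, 0.964, -0.0]
contact_force: [-0.7, -0.7, -1.7]
gripper_width: 0.149
grasp_force: 58.7
```

```bash
python3 -m inch '[[[-0.0008,0,0.0002],[0,0,0],0],[[0,0,0],[0,0,0],0]]'
```

```text
time: 11.0
tool_pos: [0.5691, 0.0169, 0.096]
tool_rot: [0.001, 0.268, 0.964, -0.0]
contact_force: [-0.8, -0.4, -1.7]
gripper_width: 0.15
grasp_force: 58.8
```

```bash
python3 -m inch '[[[-0.0008,0,0],[0,0,0],0],[[0,0,0],[0,0,0],0]]'
```

```text
time: 11.2
tool_pos: [0.5696, 0.0166, 0.0959]
tool_rot: [0.001, 0.268, 0.964, -0.0]
contact_force: [0.2, -1.5, -1.1]
gripper_width: 0.146
grasp_force: 58.8
```

```bash
python3 -m inch '[[[-0.0008,0,0],[0,0,0],0],[[0,0,0],[0,0,0],0]]'
```

```text
time: 11.4
tool_pos: [0.5702, 0.0162, 0.0958]
tool_rot: [0.0, 0.268, 0.964, -0.0]
contact_force: [-1.1, -1.5, -0.8]
gripper_width: 0.146
grasp_force: 58.8
```

```bash
python3 -m inch '[[[-0.0008,0,0],[0,0,0],0],[[0,0,0],[0,0,0],0]]'; python3 -m inch '[[[-0.0008,0,0],[0,0,0],0],[[0,0,0],[0,0,0],0]]'
```

```text
time: 11.6
tool_pos: [0.5708, 0.0159, 0.0958]
tool_rot: [0.0, 0.268, 0.964, -0.0]
contact_force: [0.2, -1.0, -1.7]
gripper_width: 0.144
grasp_force: 58.8
time: 11.8
tool_pos: [0.5714, 0.0155, 0.0957]
tool_rot: [0.0, 0.268, 0.964, -0.0]
contact_force: [-0.1, -0.8, -1.3]
gripper_width: 0.141
grasp_force: 58.8
```

```bash
python3 -m inch '[[[-0.0008,0,0],[0,0,0],0],[[0,0,0],[0,0,0],0]]'
```

```text
time: 12.0
tool_pos: [0.572, 0.0152, 0.0957]
tool_rot: [0.0, 0.268, 0.964, 0.0]
contact_force: [0.5, -0.8, -0.8]
gripper_width: 0.145
grasp_force: 58.8
```

```bash
python3 -m inch '[[[-0.0008,0,0],[0,0,0],0],[[0,0,0],[0,0,0],0]]'
```

```text
time: 12.2
tool_pos: [0.5727, 0.0149, 0.0957]
tool_rot: [0.0, 0.268, 0.964, 0.0]
contact_force: [-0.1, -0.1, 0.1]
gripper_width: 0.145
grasp_force: 58.8
```

```bash
python3 -m inch '[[[-0.0007,0,0],[0,0,0],0],[[0,0,0],[0,0,0],0]]'
```

```text
time: 12.4
tool_pos: [0.5728, 0.0148, 0.0955]
tool_rot: [-0.001, 0.268, 0.964, 0.0]
contact_force: [-1.3, 2.1, 0.7]
gripper_width: 0.144
grasp_force: 59.0
```

```bash
python3 -m inch '[[[-0.0007,0,0],[0,0,0],0],[[0,0,0],[0,0,0],0]]'
```

```text
time: 12.6
tool_pos: [0.5729, 0.0147, 0.0953]
tool_rot: [-0.001, 0.268, 0.964, 0.0]
contact_force: [-3.9, 3.3, 2.6]
gripper_width: 0.148
grasp_force: 59.2
```

```bash
python3 -m inch '[[[-0.0007,0,0],[0,0,0],0],[[0,0,0],[0,0,0],0]]'
```

```text
time: 12.8
tool_pos: [0.5731, 0.0147, 0.0954]
tool_rot: [-0.002, 0.268, 0.964, 0.0]
contact_force: [-6.6, 4.0, 3.7]
gripper_width: 0.151
grasp_force: 59.4
```

```bash
python3 -m inch '[[[0.0015,0,0],[0,0,0],0],[[0,0,0],[0,0,0],0],[[0,0,0],[0,0,0],0.3],[[0,0,0],[0,0,0],0.5],[[0,0,0],[0,0,0],0.6],[[0,0,0],[0,0,0],0.6]]'; python3 -m inch '[[[0,0,-0.01],[0,0,0],0.6],[[0,0,-0.03],[0,0,0],0.6],[[0.01,0,-0.04],[0,0,0],0.6],[[0.04,0,-0.03],[0,0,0],0.6],[[0.04,0,0],[0,0,0],0.6],[[0,0,0],[0,0,0],0.6],[[0,0,0],[0,0,0],0.6]]'
python3 - <<'E'
from h import *
im,w=cloud("wrist");z=w[...,2]
i=np.nanargmin(np.hypot(np.hypot(w[...,0]-.585,w[...,1]-.005),z-.08));v,u=divmod(int(i),512);print(u,v)
v=min(max(v,70),314);u=min(max(u,90),422)
cv2.imwrite("pics/w7c.png",cv2.resize(im[v-70:v+70,u-90:u+90,::-1],None,fx=4,fy=4))
p=w[np.hypot(w[...,0]-.6,w[...,1])<.06]
q=p[(p[:,2]>.086)&(p[:,2]<.095)];r=q[np.hypot(q[:,0]-.6008,q[:,1]+.0027)<.015];b=q[np.hypot(q[:,0]-.6008,q[:,1]+.0027)>.015]
for n,x in(("head",r),("block",b)):
    if len(x): print(n,len(x),np.median(x[:,2]),cv2.minAreaRect((x[:,:2]*1000).astype(np.float32)))
E
```

```text
time: 13.4
tool_pos: [0.5734, 0.0142, 0.0959]
tool_rot: [0.0, 0.268, 0.964, -0.0]
contact_force: [-0.0, -0.0, -0.9]
gripper_width: 0.6
grasp_force: 0.0
time: 14.1
tool_pos: [0.4959, 0.0611, 0.2064]
tool_rot: [0.001, 0.267, 0.964, 0.0]
contact_force: [0.2, 0.7, -0.1]
gripper_width: 0.601
grasp_force: 0.0
248 299
head 259 0.08989632062935805 ((600.099365234375, -1.6126585006713867), (18.141883850097656, 19.05233383178711), 58.61545181274414)
block 228 0.08873658334347428 ((573.7622680664062, 14.308652877807617), (13.497509956359863, 17.566129684448242), 58.45916748046875)
```

View pics/w7c.png

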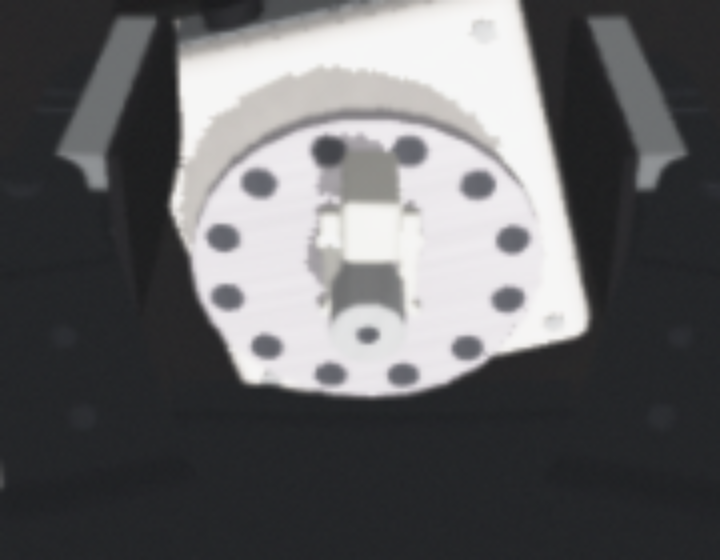

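The clip is in the groove: the head-to-block distance measures 30.8 mm against the 31 mm expected, it sits level, and the gripper is clear.

```bash
python3 -c "
from plant import manip
print(manip.job_done())"
```

```text
the job is handed in; nothing more can be done
None
```

The clip is seated in the spindle groove and released, with its block 30.8 mm from the spindle axis (31 mm expected) and lying level; the wrist readings after each step stayed under 10 N, and the job is handed in, though no verdict came back.

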